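# Index the sample stage to the rider and lock it

### The arm

A 6-joint arm with a two-finger parallel gripper is mounted at the origin on a cart in front of the work surface, level with it; the furniture and walls round the work are solid. World frame = base frame: x ahead of the robot, y to its left, z up, the work surface at z = 0. Lengths are in m, angles in degrees, forces in N, time in s.
With the tool pointing down it reaches from about 0.375 to 0.9 m from the base axis. Payload 3.1 kg.
Tool frame: the origin (TCP) lies between the finger pads; the fingertips stand 22 mm ahead of it and the grasp point (between the pads) lies 3 mm ahead of it (bot.tip_extent is the distance from the TCP to the fingertips, in m); y points along the fingers, z is the direction in which the jaws open and shut, and the axes are right-handed (so a half turn about y gives the same grasp; the last joint's range is limited). The gripper opens to 87 mm and grips with 3 to 60 N. Pads are 19 mm wide; open, the fingers measure 117 mm over their backs; the gripper's body (75 mm by 190 mm) begins 51 mm behind the grasp point.
Start: joints at [-87.061, 30.224, 82.088, -0, 67.689, -10.227], TCP at [0.142, -0.609, 0.245] pointing down, gripper open.
Joint ranges: [-176.69, 176.69], [-43.24, 126.21], [12.49, 139.97], [-82, 262], [0, 151.66], [-163.58, 163.58]. Speed limits (degrees/s): [159.86, 159.86, 180, 180, 180, 180].

### API

Orientations are given as a 3x3 rotation matrix whose columns are the frame's x, y, z axes.
In Python, from rig import bot, eyes, models gives the robot as it stands. The module is installed in compiled form; this text tells all that it offers.
- The arm moves only by the tool arm_command, never from a script. Its arguments are lists of equal length, an entry for each row: "translation": the shift along the tool's x, y, z each as a share of 0.08 m, from -1 to 1, a list of three; "rotation": the turn, a rotation vector about the tool's x, y, z each as a share of 60 degrees, from -1 to 1, a list of three; "grip": the closure, from -1 (fully open) to 1 (shut), so that 0 is half open. In form: {"translation": [[x, y, z], ...], "rotation": [[rx, ry, rz], ...], "grip": [grip, ...]}. A call has 1 to 5 rows; each row is the pose to reach, as a shift and turn from the pose commanded when the call began, along the tool's axes at that moment; what a row does not reach only later rows make up. A row lasts 1/10 s, in which the tool goes at most 50 mm and 8.59 degrees, less where a joint would pass 70% of its speed; a pose out of reach is approached as far as the arm can. A call with a number of a shift or a turn outside -1 to 1 is refused whole. A call with a gripper value outside its range is refused whole. The fingers move at their own pace and stop on an object; the grip force is fixed at half the most. Time passes only in rows, so rows that repeat a pose let the fingers close. It gives the time, the measured TCP pose, the force and the opening at its end, in the units of the state.
- bot.read_state(): the state, without advancing time (a new reading comes with each control period).
- eyes.capture(name): name is "scene" or "top"; returns a dict with "image" (384x512x3 uint8, blue, green, red), "mtx" (3x3 intrinsics, pixels), "dist_coeffs" ([k1, k2, p1, p2, k3] as OpenCV has them; the pictures are not rectified), "rvec" (rotation vector, rad) and "tvec" (3), from world to camera coordinates, as OpenCV has them. Camera axes: x right, y down, z forward; pixel columns grow to the right and rows downward; lengths in m; the calibration is good to about 2 mm. A picture is of the moment at which its call begins. There is no depth.
- bot.hand_in(): hands the job in, once; it reports no verdict.
Trained networks look in the newest picture that a camera, given by its name, has taken for a name from the list of things; names that differ only in an ending like _2 or _b are one class to them, and where a whole thing is asked for, a point or a joint stands for the part that bears it (a point fixed in the world has none). Each returns a list of dicts, best first, with "conf" (0 to 1); they miss things now and then, are a little off and sometimes report something else, mostly with a low value. They report only what shows in the picture. A call takes as long as a camera call.
- models.recognise(camera, thing): "extent" ([left, top, right, bottom] as shares, 0 to 1, of the picture: columns of its width, rows of its height, round what is visible of it).
- models.spot_point(camera, thing): "point" ([column, row] as shares, 0 to 1, of the picture: columns of its width, rows of its height: a listed point, or the origin of a listed thing).
The state is a dict: "time_s": time; "joint_positions": joint angles; "qvel": joint speeds; "tau": joint torques, N m; "position": TCP position; "tcp_rot": TCP orientation; "force": force on the tool from outside, world axes, zero at the start; "moment": the same for the moment, N m; "opening": opening from 0.0 (shut) to 1.0 (fully open).
Only numpy, scipy, OpenCV 4.12 (cv2) and the standard library are available. Lean on these libraries where they do the work, as an engineer would, in place of code of your own. Each camera call takes 0.05 s, during which the arm holds its last target. There are 200 camera calls.

### The job

Bring the indexing stage to its next test position by pushing with a fingertip: swing the yellow brake lever out to its free stop, push the stage round by one of its posts until the white line points at the tip of the red rider (to within half a scale division) and let it rest there, then swing the lever back in to its locked stop. Nothing is to be lifted: the steel block stays lying in the stage's recess and the other things on the table stay where they are.

Things in the scene. Friction and masses are not known exactly. Their poses are not given: they have to be found in the camera images.
- stage_base: Grey square base of the indexing stage, 150 x 150 x 16 mm, fixed, turned up to 18 degrees. Origin: on the stage's vertical turning axis at table height, z up. On it a fixed aluminium ring (radius 58-73 mm, top 28 mm above the table), a line every 5 degrees; inside it the round black stage plate (radius 57 mm, top 29 mm). In its -x -y corner a dark brake block, top 35 mm
- index_line (a point): Outer end of the single white line on the black stage plate, 57 mm from the turning axis, 29 mm above the table. It turns with the stage: endlessly, both ways, when the brake is free (about 2 N at a post; it stays where it is left), while the locked brake holds it against 25 N and more
- rider_tip (a point): Tip of the red rider (11 mm wide, clamped on the fixed ring, it cannot be moved), 57 mm from the turning axis, 29 mm above the table: where the outer end of the white line has to come
- post_1 (a point): Centre of the top of a push post of the stage, upright, steel with a grey sleeve, 12.4 mm diameter, standing from the plate at 29 mm to 63 mm above the table, 47 mm from the turning axis, 60 degrees counter-clockwise (from above) of the white line
- post_2 (a point): As post_1, 180 degrees from the white line
- post_3 (a point): As post_1, 60 degrees clockwise of the white line
- lever_pivot (a point): Point on the vertical pivot axis of the yellow brake lever, on the brake block, 46 mm above the table, fixed to the base, 90 mm from the turning axis. A test stand stands to the right and behind: its lever, with a black ball 166 to 210 mm above the table, may come within 80 mm of this point sideways, so keep the hand's wide side clear of it
- lever_knob (a point): Centre of the top of the upright round knob at the end of the yellow brake lever: 16 mm diameter, from 36 to 66 mm above the table, 70 mm from the pivot; the arm to it is a 9 mm bar 41 mm above the table. It takes about 3 to 6 N, sideways, and stays where it is left
- brake_lever (a joint): Brake lever angle, rad: 0 at the locked stop (arm along the front of the ring), 1.2 at the free stop (swung outward from the stage, counter-clockwise from above). The brake bites below about 0.45
- steel_block: Round steel reference block, 60 mm diameter, 14 to 15 mm thick, lying loose in the round recess of the stage plate (63 mm wide, floor 22 mm above the table). Origin: centre of its underside, z up. It turns with the stage

How it is judged (in metres and radians):
On the way, in this order (a step that is already met when the one before it is completed fails the run):
1. the brake lever is swung out to its free stop (value of joint brake_lever above 1 rad), for 0.1 s.
2. with the brake free, the white line rests at the tip of the red rider (horizontal distance between index_line and rider_tip below 0.0025 m and value of joint brake_lever above 0.9 rad and linear speed of steel_block below 0.01 m/s and angular speed of steel_block below 0.08 rad/s), for 0.3 s.
At the end, for the whole second after the job is handed in: The white index line's outer end is within 2.5 mm of the red rider's tip (half a scale division), the brake lever is within 0.15 rad of its locked stop, the steel block lies in the recess of the stage, all at rest (horizontal distance between index_line and rider_tip below 0.0025 m and value of joint brake_lever below 0.15 rad and z of steel_block in the frame of stage_base below 0.024 m and horizontal distance between steel_block and stage_base below 0.004 m and angular speed of steel_block below 0.05 rad/s); the robot touches nothing.
It fails at once if the steel block is lifted out of its recess or tipped (z of steel_block in the frame of stage_base above 0.027 m or angle between steel_block's own z axis and vertical above 0.15 rad).
It fails at once if a bystander is displaced by more than 15 mm (distance of any of caliper, duro_d, blue_pen, block_4, block_5, vial_2, thumb_screw_1 from where it was at the start of the episode above 0.015 m).
It also fails if it takes over 64 s, if anything falls off the work surface, if the arm or the gripper's body presses on something with over 40 N, if the wrist force passes 120 N, or if a joint passes its speed limit or range.

## Working session

There is one attempt and no reset: what is moved stays moved. The work goes in short steps, Python scripts to look and compute and a tool call to move; the robot and the scene stay as the last step left them, time stands still between calls to the robot, and variables do not carry over. Pictures are saved under pics/ and viewed, about 8 in all and at most 12, crops included, and the job is handed in when it is done.

Besides the shell and the picture viewer there is one more tool, called by a JSON object that holds its "name" and its "arguments", one argument or row to a line. arm_command: Moves the arm, as the interface text tells. Shift numbers are shares of 0.08 m and turn numbers shares of 60 degrees, none past 1 either way. Its arguments: {"type":"object","properties":{"translation":{"type":"array"},"rotation":{"type":"array"},"grip":{"type":"array"}},"required":["translation","rotation","grip"]}

```bash
mkdir -p pics
cat > h.py <<'E'
import numpy as np, cv2
from rig import bot, eyes, models
def ray(c,uv):
    p=cv2.undistortPoints(np.array([[uv]],float),np.array(c["mtx"],float),np.array(c["dist_coeffs"],float))[0,0]
    R=cv2.Rodrigues(np.array(c["rvec"],float))[0]; t=np.array(c["tvec"],float).reshape(3)
    return -R.T@t, R.T@np.array([p[0],p[1],1])
def at_z(c,uv,z):
    o,d=ray(c,uv); return o+d*(z-o[2])/d[2]
def proj(c,P):
    return cv2.projectPoints(np.array(P,float).reshape(-1,1,3),np.array(c["rvec"],float),np.array(c["tvec"],float),np.array(c["mtx"],float),np.array(c["dist_coeffs"],float))[0].reshape(-1,2)
Z=dict(stage_base=0,index_line=.029,rider_tip=.029,post_1=.063,post_2=.063,post_3=.063,lever_pivot=.046,lever_knob=.066,steel_block=.022)
def spots(cam,c,things,n=3):
    for th in things:
        for r in models.spot_point(cam,th)[:n]:
            uv=np.array(r["point"])*[512,384]
            print(cam,th,round(r["conf"],2),uv.round(1),at_z(c,uv,Z[th])[:2].round(4))
E
python3 - <<'E'
from h import *
for cam in ("scene","top"):
    c=eyes.capture(cam); cv2.imwrite(f"pics/{cam}0.png",cv2.resize(c["image"],(800,600),interpolation=cv2.INTER_CUBIC))
    print(ray(c,(256,192)))
    spots(cam,c,Z)
print(bot.read_state())
E
```

```text
(array([0.26649169, 0.83331769, 0.70185197]), array([ 0.30731409, -0.59839796, -0.7399391 ]))
scene stage_base 0.82 [235.9 228.7] [0.5466 0.3718]
scene stage_base 0.37 [234.5 194.7] [0.5943 0.2945]
scene index_line 0.96 [234.3 194.5] [0.5813 0.3165]
scene rider_tip 0.58 [261.4 226.7] [0.4947 0.3633]
scene post_1 0.77 [211.1 200.7] [0.5961 0.3778]
scene post_1 0.6 [237.5 223.9] [0.5243 0.4022]
scene post_1 0.57 [250.3 196.5] [0.5359 0.3323]
scene post_2 0.77 [211.1 200.7] [0.5961 0.3778]
scene post_2 0.6 [237.5 223.9] [0.5243 0.4022]
scene post_2 0.57 [250.3 196.5] [0.5359 0.3323]
scene post_3 0.77 [211.1 200.7] [0.5961 0.3778]
scene post_3 0.6 [237.5 223.9] [0.5243 0.4022]
scene post_3 0.57 [250.3 196.5] [0.5359 0.3323]
scene lever_pivot 0.59 [276.8 201. ] [0.492  0.3042]
scene lever_knob 0.59 [291.9 216.6] [0.4437 0.3412]
scene lever_knob 0.26 [254.3 198.1] [0.526  0.3345]
(array([0.403058  , 0.32112212, 0.91541495]), array([ 0.12316553,  0.0083668 , -0.99243758]))
top stage_base 0.77 [240.  179.6] [0.5503 0.3695]
top index_line 0.87 [257.3 165.4] [0.5808 0.3236]
top rider_tip 0.44 
[... 671 characters left out ...]
  8.20895278e+01, -6.37386712e-04,
        6.76868239e+01, -1.02281597e+01]), 'qvel': array([-0.02699121,  0.0156088 , -0.0088441 ,  0.01141389, -0.04257125,
        0.00232141]), 'tau': array([-1.18238018e-03, -4.40023577e+01, -1.76989496e+01,  6.33599656e-02,
        5.04630909e-02, -1.64585862e-05]), 'position': array([ 0.14239413, -0.60853477,  0.24456032]), 'tcp_rot': array([[-9.73705513e-01, -8.30679309e-06,  2.27810390e-01],
       [-2.27810389e-01, -3.89119603e-05, -9.73705513e-01],
       [ 1.69529191e-05, -9.99999999e-01,  3.59964165e-05]]), 'force': array([0.12004985, 0.00794401, 0.54050848]), 'moment': array([-0.0285622 , -0.00046895, -0.03257956]), 'opening': 1.0001316851054167}
```

View pics/top0.png

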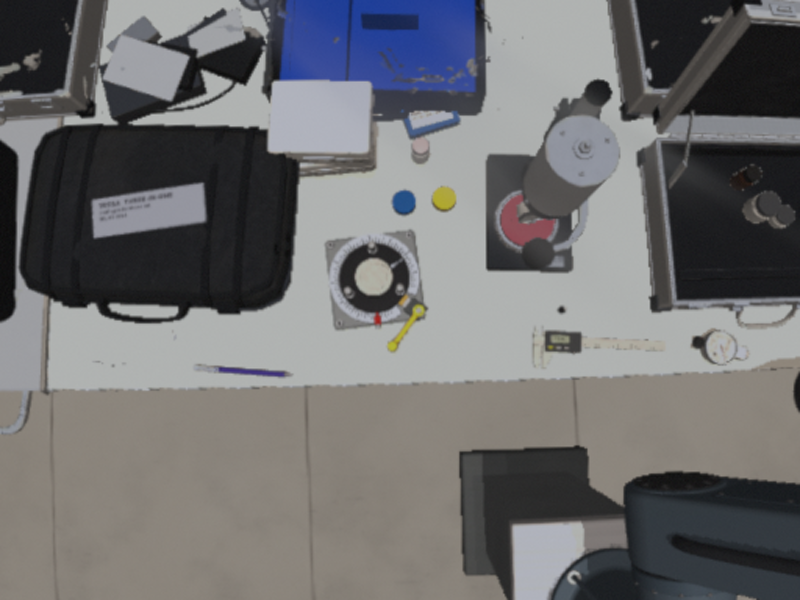

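View pics/scene0.png

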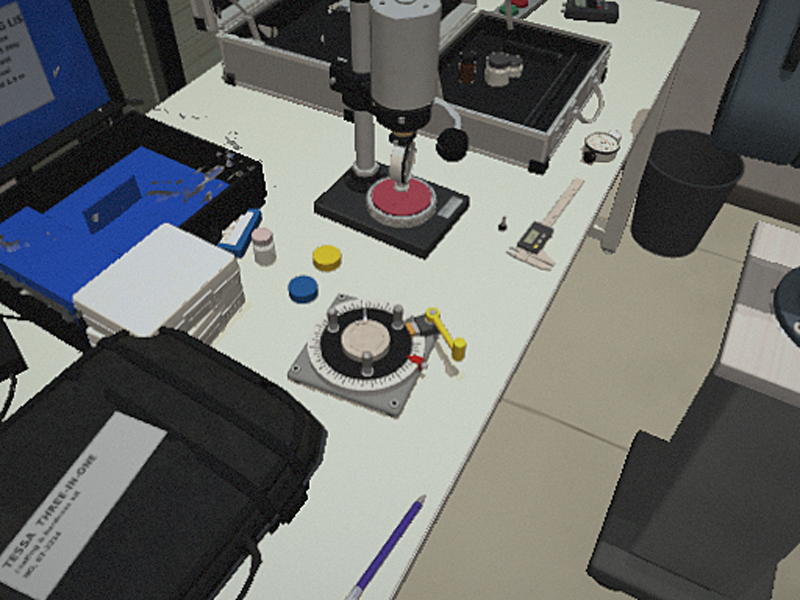

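Run:
```python
from h import *
c=eyes.capture("top"); cv2.imwrite("pics/topcrop.png",cv2.resize(c["image"][130:250,180:320],None,fx=5,fy=5,interpolation=cv2.INTER_CUBIC))
```

```text
(no output)
```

View pics/topcrop.png

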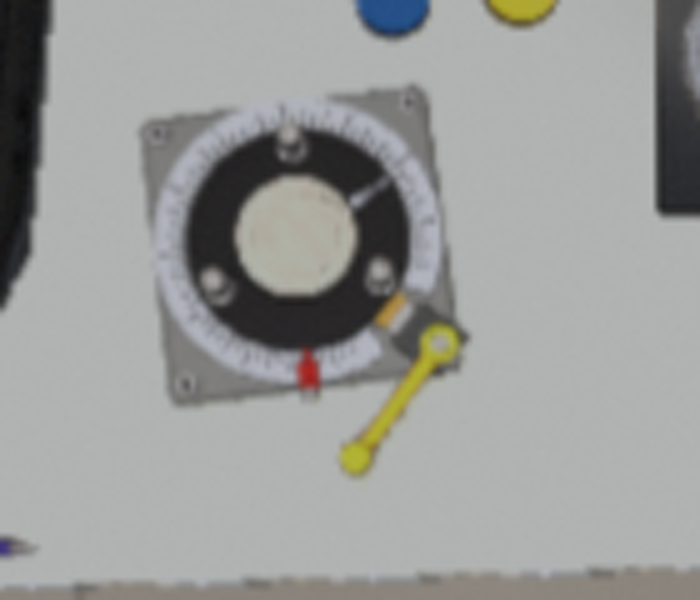

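The top view shows the stage near world (0.55, 0.37), the white line at upper right, the red rider at the bottom of the ring, and the lever partly swung. It needs about −119° (clockwise). The networks are off by a pixel or two, so I'll measure on plane-rectified images instead.

```bash
cat >> h.py <<'E'
def grab(cam,n=4):
    c=eyes.capture(cam); a=c["image"].astype(float)
    for _ in range(n-1): a+=eyes.capture(cam)["image"]
    c["image"]=(a/n).astype(np.uint8); return c
def rect(c,z,cx=.55,cy=.37,half=.15,res=.0005):
    # row down = -x, col right = -y
    n=int(2*half/res); s=np.arange(n)*res
    X,Y=np.meshgrid(cx+half-s,cy+half-s,indexing="ij")
    uv=proj(c,np.stack([X,Y,np.full_like(X,z)],-1)).reshape(n,n,2).astype(np.float32)
    return cv2.remap(c["image"],uv[...,0],uv[...,1],cv2.INTER_CUBIC)
def blob(c,mask,z):
    k,l,s,ct=cv2.connectedComponentsWithStats(mask.astype(np.uint8))
    for i in range(1,k):
        if s[i,4]>5: print("  blob",s[i],ct[i].round(1),at_z(c,ct[i],z)[:2].round(4))
E
python3 - <<'E'
from h import *
ims=[]
for cam in ("top","scene"):
    c=grab(cam); ims.append(rect(c,.029,half=.1)); 
    hsv=cv2.cvtColor(c["image"],cv2.COLOR_BGR2HSV)
    H,S,V=cv2.split(hsv)
    print(cam,"red"); blob(c,((H<8)|(H>172))&(S>130)&(V>90),.031)
    print("yellow"); blob(c,(H>22)&(H<36)&(S>130)&(V>90),.06)
    if cam=="top": print("ball",at_z(c,(540*.64,252*.64),.19))
    else: print("ball",at_z(c,(453*.64,144*.64),.19))
cv2.imwrite("pics/rect0.png",np.hstack(ims))
E
```

```text
top red
  blob [240 200   4   7  18] [241.3 203.9] [0.484 0.366]
yellow
  blob [277 120  14  15 163] [283.7 126.8] [0.6703 0.2554]
  blob [249 195  23  29 117] [259.5 209.2] [0.4673 0.3211]
ball [0.55239443 0.13871091 0.19      ]
scene red
  blob [327   0  11   3  26] [332.2   0.8] [ 0.7331 -0.6125]
  blob [239 115  37  23 611] [256.6 126.5] [0.6422 0.1063]
  blob [261 227  10   6  36] [265.9 229.5] [0.4835 0.3664]
yellow
  blob [200 157  18  16 220] [208.7 164.3] [0.655  0.2932]
  blob [272 197  26  34 216] [286.2 214.4] [0.457  0.3369]
ball [0.54560995 0.15361898 0.19      ]
```

View pics/rect0.png

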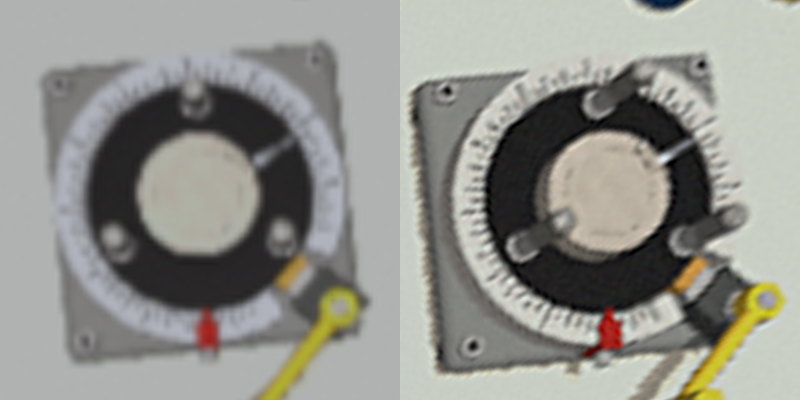

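Rectified views agree. The centre is about (0.5515, 0.370), the line at −58.4°, the rider at −176.5°, and the pivot at (0.4955, 0.3005), which is 89 mm from the axis as it should be. Now I'll start the transfer, turning so the hand's wide side lies along world x and closing the fingers.

{"name": "arm_command", "arguments": {
  "translation": [
    [-1,0,-1],
    [-1,0,-1],
    [-1,0,-1],
    [-1,0,-1],
    [-1,0,-1]
  ],
  "rotation": [
    [0,-0.72,0],
    [0,-0.72,0],
    [0,-0.72,0],
    [0,-0.72,0],
    [0,-0.72,0]
  ],
  "grip": [1,1,1,1,1]
}}

```text
time_s: 1.95
position: [0.2027, -0.5118, 0.2449]
tcp_rot: [[-0.551, 0.0, 0.835], [-0.835, -0.0, -0.551], [0.0, -1.0, 0.0]]
force: [-0.1, -0.1, 0.3]
opening: 0.631
```

Run:
```python
from h import *
for cam,uv in (("top",(250.8,221.2)),("scene",(293.4,218.6))):
    c=grab(cam,2); r=rect(c,.066,cx=.45,cy=.33,half=.06,res=.00025)
    H,S,V=cv2.split(cv2.cvtColor(r,cv2.COLOR_BGR2HSV))
    m=((H>22)&(H<36)&(S>120)&(V>80)).astype(np.uint8)
    e=cv2.erode(m,np.ones((25,25))); k,l,s,ct=cv2.connectedComponentsWithStats(e)
    print(cam,[(s[i,4],(.51-ct[i][1]*.00025).round(4),(.39-ct[i][0]*.00025).round(4)) for i in range(1,k)], at_z(c,uv,.066))
s=bot.read_state(); print(s["time_s"],s["position"],s["tcp_rot"][:,2],s["force"])
```

```text
top [(np.int32(134), np.float64(0.4836), np.float64(0.3078)), (np.int32(544), np.float64(0.4399), np.float64(0.3419))] [0.43889018 0.34251522 0.066     ]
scene [(np.int32(79), np.float64(0.4826), np.float64(0.3239)), (np.int32(4), np.float64(0.4708), np.float64(0.3319)), (np.int32(8), np.float64(0.4692), np.float64(0.3329)), (np.int32(8), np.float64(0.4673), np.float64(0.3348)), (np.int32(6), np.float64(0.4647), np.float64(0.3365)), (np.int32(12), np.float64(0.4631), np.float64(0.3376)), (np.int32(913), np.float64(0.4394), np.float64(0.3461)), (np.int32(608), np.float64(0.4328), np.float64(0.3615))] [0.43928228 0.34413009 0.066     ]
2.15 [ 0.20207446 -0.51254654  0.24465149] [ 8.28589195e-01 -5.59857027e-01  2.34479630e-04] [-0.47030088 -0.43577625 -0.0279815 ]
```

{"name": "arm_command", "arguments": {
  "translation": [
    [-1,0,0.5],
    [-1,0,0.5],
    [-1,0,0.5],
    [-1,0,0.5],
    [-1,0,0.5]
  ],
  "rotation": [
    [0,-0.566,0],
    [0,-0.566,0],
    [0,-0.566,0],
    [0,-0.566,0],
    [0,-0.566,0]
  ],
  "grip": [1,1,1,1,1]
}}

```text
time_s: 2.65
position: [0.2801, -0.4682, 0.2445]
tcp_rot: [[-0.0, 0.0, 1.0], [-1.0, 0.0, -0.0], [-0.0, -1.0, 0.0]]
force: [-0.3, -0.4, -0.4]
opening: 0.031
```

{"name": "arm_command", "arguments": {
  "translation": [
    [-1,0,0.6],
    [-1,0,0.6]
  ],
  "rotation": [
    [0,0,0],
    [0,0,0]
  ],
  "grip": [1,1]
}}

```text
time_s: 2.85
position: [0.3276, -0.388, 0.2443]
tcp_rot: [[-0.007, 0.0, 1.0], [-1.0, 0.001, -0.007], [-0.001, -1.0, 0.0]]
force: [0.4, 0.3, -0.3]
opening: 0.003
```

{"name": "arm_command", "arguments": {
  "translation": [
    [-1,0,0.6],
    [-1,0,0.6]
  ],
  "rotation": [
    [0,0,0],
    [0,0,0]
  ],
  "grip": [1,1]
}}

```text
time_s: 3.05
position: [0.376, -0.3066, 0.2445]
tcp_rot: [[-0.005, 0.0, 1.0], [-1.0, 0.001, -0.005], [-0.001, -1.0, 0.0]]
force: [0.5, -0.4, -0.1]
opening: 0.008
```

{"name": "arm_command", "arguments": {
  "translation": [
    [-1,0,0.5],
    [-1,0,0.5]
  ],
  "rotation": [
    [0,0,0],
    [0,0,0]
  ],
  "grip": [1,1]
}}

```text
time_s: 3.25
position: [0.416, -0.2261, 0.2446]
tcp_rot: [[-0.004, 0.0, 1.0], [-1.0, 0.001, -0.004], [-0.001, -1.0, 0.0]]
force: [-0.0, -0.5, 0.1]
opening: 0.005
```

{"name": "arm_command", "arguments": {
  "translation": [
    [-1,0,0],
    [-1,0,0]
  ],
  "rotation": [
    [0,0,0],
    [0,0,0]
  ],
  "grip": [1,1]
}}

```text
time_s: 3.45
position: [0.4147, -0.1452, 0.2444]
tcp_rot: [[-0.003, -0.001, 1.0], [-1.0, 0.002, -0.003], [-0.002, -1.0, -0.001]]
force: [0.1, 0.2, 0.7]
opening: 0.014
```

{"name": "arm_command", "arguments": {
  "translation": [
    [-1,0,0],
    [-1,0,0]
  ],
  "rotation": [
    [0,0,0],
    [0,0,0]
  ],
  "grip": [1,1]
}}

```text
time_s: 3.65
position: [0.4142, -0.0657, 0.2445]
tcp_rot: [[-0.004, -0.001, 1.0], [-1.0, 0.001, -0.004], [-0.001, -1.0, -0.001]]
force: [0.8, 0.4, 0.4]
opening: 0.003
```

{"name": "arm_command", "arguments": {
  "translation": [
    [-1,0,0],
    [-1,0,0]
  ],
  "rotation": [
    [0,0,0],
    [0,0,0]
  ],
  "grip": [1,1]
}}

```text
time_s: 3.85
position: [0.4143, 0.0141, 0.2446]
tcp_rot: [[-0.004, -0.0, 1.0], [-1.0, 0.001, -0.004], [-0.001, -1.0, -0.0]]
force: [0.2, -1.1, 0.2]
opening: 0.006
```

{"name": "arm_command", "arguments": {
  "translation": [
    [-1,0,0],
    [-1,0,0]
  ],
  "rotation": [
    [0,0,0],
    [0,0,0]
  ],
  "grip": [1,1]
}}

```text
time_s: 4.05
position: [0.4146, 0.0941, 0.2447]
tcp_rot: [[-0.003, 0.0, 1.0], [-1.0, 0.001, -0.003], [-0.001, -1.0, 0.0]]
force: [-0.1, 0.1, 0.7]
opening: 0.004
```

{"name": "arm_command", "arguments": {
  "translation": [
    [-1,0,0],
    [-1,0,0]
  ],
  "rotation": [
    [0,0,0],
    [0,0,0]
  ],
  "grip": [1,1]
}}

```text
time_s: 4.25
position: [0.4148, 0.1742, 0.2448]
tcp_rot: [[-0.003, 0.001, 1.0], [-1.0, 0.001, -0.003], [-0.001, -1.0, 0.001]]
force: [0.5, 0.3, -0.2]
opening: 0.002
```

{"name": "arm_command", "arguments": {
  "translation": [
    [-1,0,0],
    [-1,0,0]
  ],
  "rotation": [
    [0,0,0],
    [0,0,0]
  ],
  "grip": [1,1]
}}

```text
time_s: 4.45
position: [0.4149, 0.2544, 0.2448]
tcp_rot: [[-0.003, 0.001, 1.0], [-1.0, 0.001, -0.003], [-0.001, -1.0, 0.001]]
force: [0.7, -0.8, 0.3]
opening: 0.007
```

{"name": "arm_command", "arguments": {
  "translation": [
    [-1,0,0],
    [-1,0,0]
  ],
  "rotation": [
    [0,0,0],
    [0,0,0]
  ],
  "grip": [1,1]
}}

```text
time_s: 4.65
position: [0.4148, 0.3346, 0.2447]
tcp_rot: [[-0.003, 0.001, 1.0], [-1.0, 0.001, -0.003], [-0.001, -1.0, 0.001]]
force: [0.6, -0.1, 0.7]
opening: 0.001
```

{"name": "arm_command", "arguments": {
  "translation": [
    [-0.58,0,0.25],
    [-0.58,0.5,0.25],
    [-0.58,1,0.25]
  ],
  "rotation": [
    [0,0,0],
    [0,0,0],
    [0,0,0]
  ],
  "grip": [1,1,1]
}}

```text
time_s: 4.95
position: [0.4365, 0.3805, 0.1648]
tcp_rot: [[-0.002, 0.005, 1.0], [-1.0, 0.003, -0.002], [-0.003, -1.0, 0.005]]
force: [0.4, -0.4, -0.5]
opening: 0.003
```

{"name": "arm_command", "arguments": {
  "translation": [
    [0,0.5,0],
    [0,1,0],
    [0,1,0]
  ],
  "rotation": [
    [0,0,0],
    [0,0,0],
    [0,0,0]
  ],
  "grip": [1,1,1]
}}

```text
time_s: 5.25
position: [0.4312, 0.3759, 0.0794]
tcp_rot: [[-0.003, -0.011, 1.0], [-1.0, -0.006, -0.003], [0.006, -1.0, -0.011]]
force: [-0.6, 0.2, 0.5]
opening: 0.003
```

{"name": "arm_command", "arguments": {
  "translation": [
    [0.1,0.18,0],
    [0.2,0.18,0],
    [0.27,0.18,0],
    [0.34,0.18,-0.03],
    [0.4,0.18,-0.05]
  ],
  "rotation": [
    [0,0,0],
    [0,0,0],
    [0,0,0],
    [0,0,0],
    [0,0,0]
  ],
  "grip": [1,1,1,1,1]
}}

```text
time_s: 5.75
position: [0.4315, 0.3467, 0.0718]
tcp_rot: [[0.001, 0.003, 1.0], [-1.0, 0.002, 0.001], [-0.002, -1.0, 0.003]]
force: [-1.5, 3.3, 1.1]
opening: 0.004
```

{"name": "arm_command", "arguments": {
  "translation": [
    [0.04,0,-0.02],
    [0.08,0,-0.03],
    [0.11,0,-0.04],
    [0.14,0,-0.05]
  ],
  "rotation": [
    [0,0,0],
    [0,0,0],
    [0,0,0],
    [0,0,0]
  ],
  "grip": [1,1,1,1]
}}

```text
time_s: 6.15
position: [0.4271, 0.3353, 0.0705]
tcp_rot: [[0.002, 0.001, 1.0], [-1.0, 0.001, 0.002], [-0.001, -1.0, 0.001]]
force: [1.1, 2.2, 2.8]
opening: 0.005
```

{"name": "arm_command", "arguments": {
  "translation": [
    [0.02,0,0],
    [0.04,0,0],
    [0.06,0,0]
  ],
  "rotation": [
    [0,0,0],
    [0,0,0],
    [0,0,0]
  ],
  "grip": [1,1,1]
}}

```text
time_s: 6.45
position: [0.4262, 0.3302, 0.07]
tcp_rot: [[0.002, -0.001, 1.0], [-1.0, -0.0, 0.002], [0.0, -1.0, -0.001]]
force: [-0.0, 4.4, 1.7]
opening: 0.004
```

```bash
cat >> h.py <<'E'
def knob(c):
    r=rect(c,.066,cx=.45,cy=.33,half=.06,res=.00025)
    H,S,V=cv2.split(cv2.cvtColor(r,cv2.COLOR_BGR2HSV))
    e=cv2.erode(((H>22)&(H<36)&(S>120)&(V>80)).astype(np.uint8),np.ones((25,25)))
    k,l,s,ct=cv2.connectedComponentsWithStats(e)
    for i in range(1,k):
        if s[i,4]>60:
            p=np.array([.51-ct[i][1]*.00025,.39-ct[i][0]*.00025]); d=p-[.4955,.3005]
            print("knob?",s[i,4],p.round(4),np.hypot(*d).round(4),np.degrees(np.arctan2(d[1],d[0])).round(1))
E
python3 - <<'E'
from h import *
c=grab("scene",2); knob(c)
b=rect(c,.066,cx=.46,cy=.34,half=.1)
c=grab("top",2); knob(c); cv2.imwrite("pics/l1.png",np.hstack([rect(c,.066,cx=.46,cy=.34,half=.1),b]))
print(bot.read_state()["force"])
E
```

```text
knob? 469 [0.4836 0.3254] 0.0276 115.5
knob? 241 [0.4501 0.3263] 0.0522 150.4
[-0.65733833  1.98439047  1.24870157]
```

View pics/l1.png

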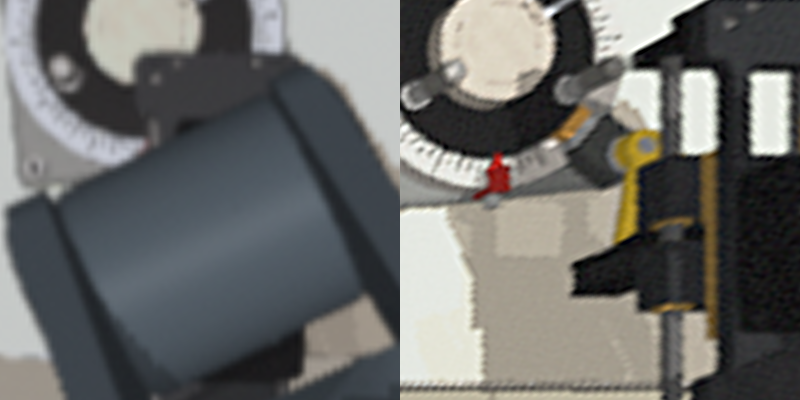

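The knob is hidden by the hand, but it is moving freely with no stop felt yet. I'll keep pushing in small steps until the force rises.

{"name": "arm_command", "arguments": {
  "translation": [
    [0.03,0,0],
    [0.06,0,0],
    [0.06,0,0]
  ],
  "rotation": [
    [0,0,0],
    [0,0,0],
    [0,0,0]
  ],
  "grip": [1,1,1]
}}

```text
time_s: 6.95
position: [0.4259, 0.325, 0.0699]
tcp_rot: [[0.002, -0.001, 1.0], [-1.0, -0.001, 0.002], [0.001, -1.0, -0.001]]
force: [-1.1, 1.7, -0.3]
opening: 0.007
```

{"name": "arm_command", "arguments": {
  "translation": [
    [0.03,0,0],
    [0.06,0,0],
    [0.06,0,0]
  ],
  "rotation": [
    [0,0,0],
    [0,0,0],
    [0,0,0]
  ],
  "grip": [1,1,1]
}}

```text
time_s: 7.25
position: [0.426, 0.3201, 0.07]
tcp_rot: [[0.002, -0.001, 1.0], [-1.0, -0.001, 0.002], [0.001, -1.0, -0.001]]
force: [-0.7, 1.2, -0.8]
opening: 0.007
```

{"name": "arm_command", "arguments": {
  "translation": [
    [0.04,0,0],
    [0.08,0,0],
    [0.08,0,0]
  ],
  "rotation": [
    [0,0,0],
    [0,0,0],
    [0,0,0]
  ],
  "grip": [1,1,1]
}}

```text
time_s: 7.55
position: [0.4265, 0.3137, 0.0701]
tcp_rot: [[0.002, -0.0, 1.0], [-1.0, -0.001, 0.002], [0.001, -1.0, -0.0]]
force: [-1.0, -0.6, -0.5]
opening: 0.004
```

{"name": "arm_command", "arguments": {
  "translation": [
    [0.03,0,0],
    [0.06,0,0],
    [0.06,0,0]
  ],
  "rotation": [
    [0,0,0],
    [0,0,0],
    [0,0,0]
  ],
  "grip": [1,1,1]
}}

```text
time_s: 7.85
position: [0.4267, 0.3092, 0.0702]
tcp_rot: [[0.002, 0.0, 1.0], [-1.0, -0.0, 0.002], [0.0, -1.0, 0.0]]
force: [-1.7, 1.6, -1.0]
opening: 0.003
```

{"name": "arm_command", "arguments": {
  "translation": [
    [-0.2,0,0],
    [-0.7,-0.4,0],
    [-1,-1,0]
  ],
  "rotation": [
    [0,0,0],
    [0,0,0],
    [0,0,0]
  ],
  "grip": [1,1,1]
}}

```text
time_s: 8.15
position: [0.4259, 0.389, 0.145]
tcp_rot: [[0.002, -0.003, 1.0], [-1.0, -0.002, 0.002], [0.002, -1.0, -0.003]]
force: [2.0, -0.1, 0.3]
opening: 0.004
```

{"name": "arm_command", "arguments": {
  "translation": [
    [-0.5,0,0],
    [-1,0,0],
    [-1,0,0]
  ],
  "rotation": [
    [0,0,0],
    [0,0,0],
    [0,0,0]
  ],
  "grip": [1,1,1]
}}

```text
time_s: 8.45
position: [0.4271, 0.4734, 0.1473]
tcp_rot: [[0.006, 0.006, 1.0], [-1.0, 0.005, 0.006], [-0.005, -1.0, 0.006]]
force: [-0.5, -0.9, 0.4]
opening: 0.004
```

Run:
```python
from h import *
c=grab("scene",2); knob(c)
b=rect(c,.066,cx=.48,cy=.34,half=.1)
c=grab("top",2); knob(c); cv2.imwrite("pics/l2.png",np.hstack([rect(c,.066,cx=.48,cy=.34,half=.1),b]))
```

```text
knob? 339 [0.4799 0.2996] 0.0156 -176.5
knob? 243 [0.4511 0.2957] 0.0447 -173.9
knob? 489 [0.4264 0.2924] 0.0695 -173.3
```

View pics/l2.png

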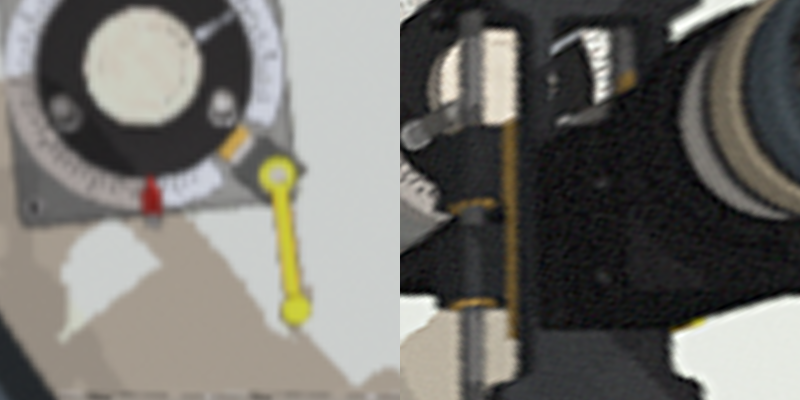

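The knob is at (0.426, 0.292), lever angle 187°. The start angle of 142° is tangential to the ring, so that must be the locked stop, and the free stop should be at about 211°. I'll push on until the stop is felt.

{"name": "arm_command", "arguments": {
  "translation": [
    [0.5,0,0],
    [1,0,0]
  ],
  "rotation": [
    [0,0,0],
    [0,0,0]
  ],
  "grip": [1,1]
}}

```text
time_s: 8.85
position: [0.4261, 0.3859, 0.1456]
tcp_rot: [[0.003, -0.0, 1.0], [-1.0, -0.001, 0.003], [0.001, -1.0, -0.0]]
force: [0.7, -0.9, -0.5]
opening: 0.003
```

{"name": "arm_command", "arguments": {
  "translation": [
    [0.5,0,0],
    [0.82,0.5,0],
    [0.82,0.97,0],
    [0.82,0.97,0]
  ],
  "rotation": [
    [0,0,0],
    [0,0,0],
    [0,0,0],
    [0,0,0]
  ],
  "grip": [1,1,1,1]
}}

```text
time_s: 9.25
position: [0.4235, 0.3181, 0.0646]
tcp_rot: [[-0.002, -0.01, 1.0], [-1.0, -0.005, -0.002], [0.005, -1.0, -0.01]]
force: [-0.6, 0.4, 0.3]
opening: 0.005
```

{"name": "arm_command", "arguments": {
  "translation": [
    [0.1,0,0.02],
    [0.2,0,0.04],
    [0.3,0,0.06],
    [0.38,0,0.08],
    [0.44,0,0.09]
  ],
  "rotation": [
    [0,0,0],
    [0,0,0],
    [0,0,0],
    [0,0,0],
    [0,0,0]
  ],
  "grip": [1,1,1,1,1]
}}

```text
time_s: 9.75
position: [0.4343, 0.2865, 0.0693]
tcp_rot: [[0.002, 0.002, 1.0], [-1.0, 0.001, 0.002], [-0.001, -1.0, 0.002]]
force: [-1.2, 3.1, 1.6]
opening: 0.008
```

{"name": "arm_command", "arguments": {
  "translation": [
    [0.02,0,0.01],
    [0.04,0,0.01],
    [0.04,0,0.01]
  ],
  "rotation": [
    [0,0,0],
    [0,0,0],
    [0,0,0]
  ],
  "grip": [1,1,1]
}}

```text
time_s: 10.05
position: [0.4356, 0.2836, 0.0687]
tcp_rot: [[0.002, 0.002, 1.0], [-1.0, 0.001, 0.002], [-0.001, -1.0, 0.002]]
force: [0.0, 1.0, 1.8]
opening: 0.004
```

{"name": "arm_command", "arguments": {
  "translation": [
    [0.02,0,0],
    [0.03,0,0],
    [0.03,0,0]
  ],
  "rotation": [
    [0,0,0],
    [0,0,0],
    [0,0,0]
  ],
  "grip": [1,1,1]
}}

```text
time_s: 10.35
position: [0.4358, 0.2829, 0.0687]
tcp_rot: [[0.0, 0.003, 1.0], [-1.0, 0.003, 0.0], [-0.003, -1.0, 0.003]]
force: [-1.2, 8.9, 2.1]
opening: 0.009
```

{"name": "arm_command", "arguments": {
  "translation": [
    [-0.2,0,0],
    [-0.7,-0.4,0],
    [-1,-1,0]
  ],
  "rotation": [
    [0,0,0],
    [0,0,0],
    [0,0,0]
  ],
  "grip": [1,1,1]
}}

```text
time_s: 10.65
position: [0.4331, 0.3598, 0.1426]
tcp_rot: [[0.002, -0.005, 1.0], [-1.0, -0.003, 0.002], [0.003, -1.0, -0.005]]
force: [0.6, -0.3, 0.3]
opening: 0.005
```

{"name": "arm_command", "arguments": {
  "translation": [
    [-0.5,0,0],
    [-1,0,0],
    [-1,0,0]
  ],
  "rotation": [
    [0,0,0],
    [0,0,0],
    [0,0,0]
  ],
  "grip": [1,1,1]
}}

```text
time_s: 10.95
position: [0.4347, 0.444, 0.1447]
tcp_rot: [[0.007, 0.004, 1.0], [-1.0, 0.003, 0.006], [-0.003, -1.0, 0.004]]
force: [-0.3, 0.4, 0.5]
opening: 0.007
```

```bash
cat >> h.py <<'E'
def polar(c,C,z=.029,rs=(.036,.056)):
    # brightness of annulus by angle; red by angle outside
    a=np.radians(np.arange(-180,180,.25)); r=np.arange(*rs,.0005)
    P=np.stack([C[0]+np.outer(np.cos(a),r),C[1]+np.outer(np.sin(a),r),np.full((len(a),len(r)),z)],-1)
    uv=proj(c,P).reshape(len(a),len(r),2).astype(np.float32)
    return np.degrees(a),cv2.remap(c["image"],uv[...,0],uv[...,1],cv2.INTER_CUBIC).astype(float)
def disk(c,C0=(.5515,.370)):
    # refine centre: black/white edge at r=57mm
    C=np.array(C0)
    for _ in range(4):
        a,im=polar(c,C,rs=(.050,.064)); g=im.mean(2); d=np.diff(cv2.GaussianBlur(g,(5,9),0),axis=1)
        r=.050+.0005*(d.argmax(1)+.5); w=(d.max(1)>5)&(abs(r-.057)<.004)
        A=np.c_[np.cos(np.radians(a)),np.sin(np.radians(a)),np.ones(len(a))][w]
        s=np.linalg.lstsq(A,r[w],rcond=None)[0]; C=C+s[:2]
    return C,s[2],w.sum()
def line(c,C):
    a,im=polar(c,C,rs=(.045,.055)); g=im.mean((1,2)); 
    return a,g
E
python3 - <<'E'
from h import *
c=grab("top",4); knob(c); C,R,n=disk(c); print("C",C,R,n)
a,g=line(c,C)
for q in (-58,):
    m=abs(a-q)<10; w=np.clip(g[m]-np.percentile(g[m],40)-5,0,None); print("line",(a[m]*w).sum()/w.sum(), g[m].max(),np.median(g[m]))
a,im=polar(c,C,z=.030,rs=(.059,.068)); red=(im[...,2]-im[...,1]).mean(1); 
m=np.argmax(red); w=np.clip(red-20,0,None); aa=(a-a[m]+180)%360-180; print("rider",a[m]+(aa*w).sum()/w.sum(),red.max())
cv2.imwrite("pics/t2.png",rect(c,.029,half=.1))
E
```

```text
C [0.55160777 0.37030676] 0.05695925920783498 1295
line -57.85876585047429 102.77777777777777 51.904761904761905
rider -171.0414588881963 86.42105263157895
```

View pics/t2.png

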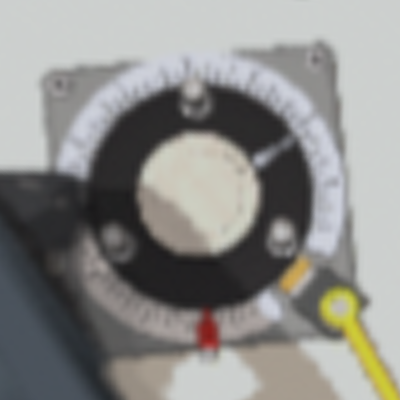

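The brake is free (lever at about 212°, on its stop). Next I'll pre-position behind post_2 and compute the push arc.

{"name": "arm_command", "arguments": {
  "translation": [
    [0.46,0.2,0.74],
    [0.46,0.6,0.74],
    [0.46,0.97,0.74],
    [0.46,0.97,0.74],
    [0.46,0.97,0.74]
  ],
  "rotation": [
    [0,0,0],
    [0,0,0],
    [0,0,0],
    [0,0,0],
    [0,0,0]
  ],
  "grip": [1,1,1,1,1]
}}

```text
time_s: 11.65
position: [0.493, 0.4008, 0.066]
tcp_rot: [[0.0, -0.002, 1.0], [-1.0, -0.001, 0.0], [0.001, -1.0, -0.002]]
force: [-0.0, 0.4, 0.9]
opening: 0.005
```

```bash
cat > path.py <<'E'
from h import *
C=np.array([.5516,.3703])
def f(t):
    th=np.radians(t); p=C+.047*np.array([np.cos(th),np.sin(th)])
    if t>=90: off=np.array([.0212,-.0095*(122-t)/32])
    else:
        off=np.array([.015,-.0095])+.0062*np.array([np.sin(th),-np.cos(th)])
        if t<45: off[0]-=.010*(45-t)/40
    return p-off
def steps(p0,ths):
    for i in range(0,len(ths),5):
        rows=[[round(-(f(t)-p0)[1]/.08,2),0,round((f(t)-p0)[0]/.08,2)] for t in ths[i:i+5]]
        print(ths[i:i+5],rows); p0=p0+np.array([rows[-1][2],-rows[-1][0]])*.08
E
python3 - <<'E'
from path import *
s=bot.read_state(); print(s["position"],s["force"])
steps(s["position"][:2],[122,117,111,105,99,93,87,81,75,69,63,57,51,45,39,33,28,23,18,14])
# rider angle, initial-type estimate
E
```

```text
[0.49303671 0.4008238  0.06601296] [-0.00883151  0.35044291  0.94405184]
[122, 117, 111, 105, 99] [[np.float64(-0.12), 0, np.float64(0.16)], [np.float64(-0.16), 0, np.float64(0.2)], [np.float64(-0.21), 0, np.float64(0.26)], [np.float64(-0.25), 0, np.float64(0.31)], [np.float64(-0.28), 0, np.float64(0.38)]]
[93, 87, 81, 75, 69] [[np.float64(-0.03), 0, np.float64(0.06)], [np.float64(-0.05), 0, np.float64(0.12)], [np.float64(-0.05), 0, np.float64(0.18)], [np.float64(-0.04), 0, np.float64(0.24)], [np.float64(-0.03), 0, np.float64(0.3)]]
[63, 57, 51, 45, 39] [[np.float64(0.01), 0, np.float64(0.06)], [np.float64(0.04), 0, np.float64(0.12)], [np.float64(0.07), 0, np.float64(0.17)], [np.float64(0.1), 0, np.float64(0.23)], [np.float64(0.14), 0, np.float64(0.29)]]
[33, 28, 23, 18, 14] [[np.float64(0.05), 0, np.float64(0.06)], [np.float64(0.09), 0, np.float64(0.11)], [np.float64(0.13), 0, np.float64(0.15)], [np.float64(0.18), 0, np.float64(0.19)], [np.float64(0.22), 0, np.float64(0.22)]]
```

{"name": "arm_command", "arguments": {
  "translation": [
    [-0.12,0,0.14],
    [-0.16,0,0.2],
    [-0.21,0,0.26],
    [-0.25,0,0.31],
    [-0.28,0,0.38]
  ],
  "rotation": [
    [0,0,0],
    [0,0,0],
    [0,0,0],
    [0,0,0],
    [0,0,0]
  ],
  "grip": [1,1,1,1,1]
}}

```text
time_s: 12.15
position: [0.5227, 0.425, 0.067]
tcp_rot: [[0.002, -0.002, 1.0], [-1.0, 0.0, 0.002], [-0.0, -1.0, -0.002]]
force: [-3.1, 1.3, 2.5]
opening: 0.004
```

{"name": "arm_command", "arguments": {
  "translation": [
    [-0.03,0,0.06],
    [-0.05,0,0.12],
    [-0.05,0,0.18],
    [-0.04,0,0.24],
    [-0.03,0,0.3]
  ],
  "rotation": [
    [0,0,0],
    [0,0,0],
    [0,0,0],
    [0,0,0],
    [0,0,0]
  ],
  "grip": [1,1,1,1,1]
}}

```text
time_s: 12.65
position: [0.5483, 0.4274, 0.0663]
tcp_rot: [[0.002, 0.0, 1.0], [-1.0, 0.001, 0.002], [-0.001, -1.0, 0.0]]
force: [-2.4, 1.6, 0.7]
opening: 0.004
```

Run:
```python
from path import *
s=bot.read_state(); print(s["position"],s["force"], f(69))
c=grab("scene",3); a=rect(c,.029,half=.1)
steps(s["position"][:2],[63,57,51,45,39,33,28,23,18,14])
c=grab("top",1); cv2.imwrite("pics/p1.png",np.hstack([a,rect(c,.029,half=.1)]))
```

```text
[0.54833682 0.42737154 0.06628777] [-2.3909897   1.58345768  0.73001651] [0.54765509 0.42590016]
[63, 57, 51, 45, 39] [[np.float64(0.04), 0, np.float64(0.05)], [np.float64(0.06), 0, np.float64(0.11)], [np.float64(0.09), 0, np.float64(0.16)], [np.float64(0.12), 0, np.float64(0.21)], [np.float64(0.16), 0, np.float64(0.28)]]
[33, 28, 23, 18, 14] [[np.float64(0.05), 0, np.float64(0.06)], [np.float64(0.09), 0, np.float64(0.11)], [np.float64(0.13), 0, np.float64(0.15)], [np.float64(0.18), 0, np.float64(0.19)], [np.float64(0.22), 0, np.float64(0.22)]]
```

View pics/p1.png

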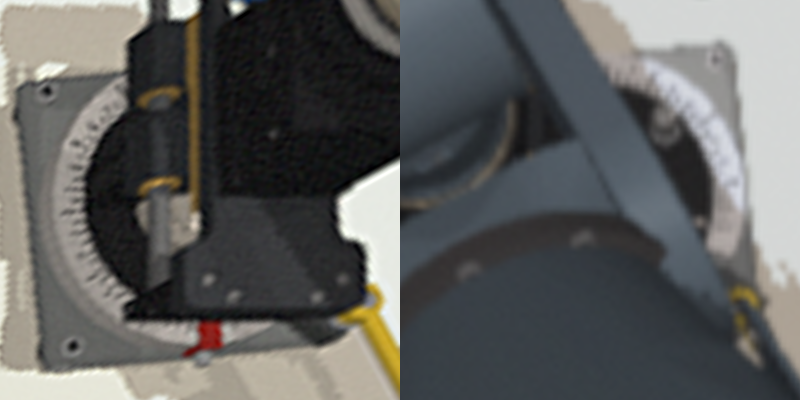

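The stage has turned about 53° as commanded; one post is now at upper right, at (264, 120) in the top crop. Continuing the arc.

{"name": "arm_command", "arguments": {
  "translation": [
    [0.04,0,0.05],
    [0.06,0,0.11],
    [0.09,0,0.16],
    [0.12,0,0.21],
    [0.16,0,0.28]
  ],
  "rotation": [
    [0,0,0],
    [0,0,0],
    [0,0,0],
    [0,0,0],
    [0,0,0]
  ],
  "grip": [1,1,1,1,1]
}}

```text
time_s: 13.35
position: [0.57, 0.414, 0.0663]
tcp_rot: [[0.002, -0.001, 1.0], [-1.0, -0.001, 0.002], [0.001, -1.0, -0.001]]
force: [-3.8, 0.2, 0.9]
opening: 0.005
```

{"name": "arm_command", "arguments": {
  "translation": [
    [0.05,0,0.06],
    [0.09,0,0.11],
    [0.13,0,0.15],
    [0.18,0,0.19],
    [0.21,0,0.22]
  ],
  "rotation": [
    [0,0,0],
    [0,0,0],
    [0,0,0],
    [0,0,0],
    [0,0,0]
  ],
  "grip": [1,1,1,1,1]
}}

```text
time_s: 13.85
position: [0.5845, 0.3956, 0.0659]
tcp_rot: [[0.001, -0.009, 1.0], [-1.0, -0.004, 0.001], [0.004, -1.0, -0.009]]
force: [-9.8, -0.5, 4.0]
opening: 0.008
```

```bash
cat >> h.py <<'E'
def measure(cam,n=4,path=None):
    c=grab(cam,n); C,R,k=disk(c,(.5516,.3703)); print(cam,"C",C.round(4),R.round(4),k)
    a,im=polar(c,C,rs=(.045,.055)); g=im.mean((1,2)); sat=(im.max(2)-im.min(2)).mean(1)
    am=(a%360)
    m=(am>150)&(am<230)
    b=g[m]-cv2.GaussianBlur(g[m].reshape(-1,1),(1,121),0).ravel(); i=b.argmax(); w=np.clip(b,0,None)*(abs(am[m]-am[m][i])<4)
    print(" line",(am[m]*w).sum()/w.sum()-360,b[i].round(1), sorted(set((am[m][np.argsort(-b)[:12]]-360).round()))) 
    a,im=polar(c,C,z=.029,rs=(.0575,.061)); red=np.clip((im[...,2]-im[...,1]).mean(1)-15,0,None); am=a%360
    w=red*((am>170)&(am<198)); print(" rider",(am*w).sum()/w.sum()-360,w.max().round(1))
    if path: cv2.imwrite(path,cv2.resize(rect(c,.029,half=.075,res=.00025),(600,600)))
E
python3 - <<'E'
from path import *
s=bot.read_state(); print(s["position"],s["force"], f(14))
measure("scene",4,"pics/s14.png"); measure("top",1)
E
```

```text
[0.58453325 0.39560242 0.06590104] [-9.76129067 -0.45067123  4.02225863] [0.58845398 0.39718616]
scene C [0.5506 0.3714] 0.0571 981
 line -164.62502756689818 50.5 [np.float64(-166.0), np.float64(-165.0), np.float64(-164.0), np.float64(-163.0)]
 rider -174.57633107454018 127.6
top C [0.5516 0.3703] 0.0 0
 line -202.67641219520107 0.7 [np.float64(-203.0), np.float64(-202.0), np.float64(-194.0), np.float64(-193.0), np.float64(-135.0)]
 rider nan 0.0h.py:66: RuntimeWarning: invalid value encountered in scalar divide
  w=red*((am>170)&(am<198)); print(" rider",(am*w).sum()/w.sum()-360,w.max().round(1))
```

Run:
```python
from path import *
s=bot.read_state(); print(s["position"],s["force"],s["moment"],s["tau"])
c=eyes.capture("top"); print([at_z(c,(x*.64,165*.64),z).round(3) for x in (300,370) for z in (.06,.12)])
c=eyes.capture("scene"); cv2.imwrite("pics/s14b.png",cv2.resize(c["image"][40:330,60:446],(800,600)))
```

```text
[0.58852163 0.39733269 0.06634211] [-0.77252113  0.69653316  0.53380001] [ 0.17592748  0.14848584 -0.00648381] [-1.34297635e+00 -5.41452849e+01 -1.48974144e+01 -3.40844616e-01
 -1.51818492e-01 -4.49027939e-03]
[array([0.733, 0.484, 0.06 ]), array([0.71 , 0.472, 0.12 ]), array([0.729, 0.371, 0.06 ]), array([0.706, 0.367, 0.12 ])]
```

View pics/s14b.png

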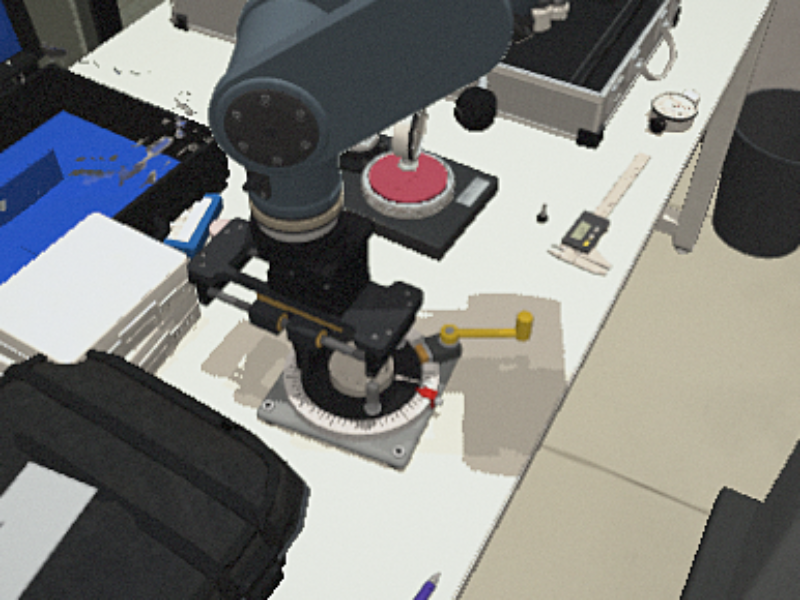

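The 9.8 N reading was transient and has settled. The line is visible just left of the rider and the lever is out. Next I'll look closely at the rider and line in the scene view.

Run:
```python
from h import *
a=cv2.imread("pics/s14.png")[300:600,150:450]   # scene rect centred .55,.37 half .075, .25mm
b=cv2.imread("pics/rect0.png")
t=cv2.resize(b[200:400,100:300][75:150,50:125] if 0 else b[250:350,150:250],(400,400),interpolation=cv2.INTER_CUBIC)
s=cv2.resize(b[250:350,550:650],(400,400),interpolation=cv2.INTER_CUBIC)
cv2.imwrite("pics/cmp.png",np.hstack([cv2.resize(a,(400,400)),t]))
```

```text
(no output)
```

View pics/cmp.png

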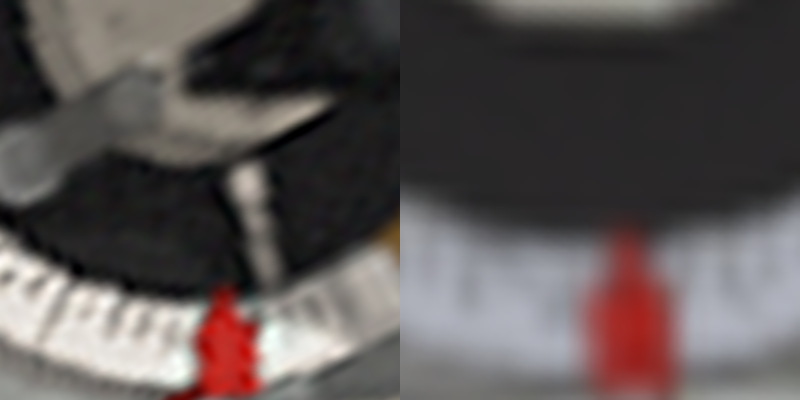

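The rider angle is best taken from the near-vertical top view: −176.5°. In the scene view its raised top biases it by parallax. The line is now at about −164.5°, so I'll push most of the remaining 12°.

{"name": "arm_command", "arguments": {
  "translation": [
    [0.03,0,0.01],
    [0.06,0,0.02],
    [0.09,0,0.03],
    [0.09,0,0.03],
    [0.09,0,0.03]
  ],
  "rotation": [
    [0,0,0],
    [0,0,0],
    [0,0,0],
    [0,0,0],
    [0,0,0]
  ],
  "grip": [1,1,1,1,1]
}}

```text
time_s: 14.7
position: [0.5911, 0.3899, 0.0668]
tcp_rot: [[0.002, 0.001, 1.0], [-1.0, -0.0, 0.002], [0.0, -1.0, 0.001]]
force: [1.0, 0.7, -0.4]
opening: 0.002
```

Run:
```python
from h import *
measure("scene",4)
s=bot.read_state(); print(s["time_s"],s["position"],s["force"])
```

```text
scene C [0.5506 0.3712] 0.0572 1047
 line -175.13001078563187 73.2 [np.float64(-176.0), np.float64(-175.0), np.float64(-174.0)]
 rider -174.76742218192805 147.1
14.9 [0.59014713 0.38988447 0.0663759 ] [-0.52214272  0.93693497 -0.69419966]
```

{"name": "arm_command", "arguments": {
  "translation": [
    [-0.1,0,0],
    [-0.2,0,0],
    [-0.2,-0.5,0],
    [-0.2,-1,0]
  ],
  "rotation": [
    [0,0,0],
    [0,0,0],
    [0,0,0],
    [0,0,0]
  ],
  "grip": [1,1,1,1]
}}

```text
time_s: 15.3
position: [0.5888, 0.4068, 0.1451]
tcp_rot: [[0.003, -0.004, 1.0], [-1.0, -0.002, 0.003], [0.002, -1.0, -0.004]]
force: [0.9, -0.4, -0.3]
opening: 0.005
```

{"name": "arm_command", "arguments": {
  "translation": [
    [0,-0.5,-0.5],
    [0,-0.9,-1],
    [0,-0.9,-1]
  ],
  "rotation": [
    [0,0,0],
    [0,0,0],
    [0,0,0]
  ],
  "grip": [1,1,1]
}}

```text
time_s: 15.6
position: [0.5075, 0.4081, 0.223]
tcp_rot: [[0.005, 0.003, 1.0], [-1.0, 0.003, 0.005], [-0.003, -1.0, 0.003]]
force: [0.4, 1.5, 0.4]
opening: 0.006
```

{"name": "arm_command", "arguments": {
  "translation": [
    [0.5,0,-0.5],
    [1,0,-1],
    [1,0,-1]
  ],
  "rotation": [
    [0,0,0],
    [0,0,0],
    [0,0,0]
  ],
  "grip": [1,1,1]
}}

```text
time_s: 15.9
position: [0.4246, 0.3229, 0.2171]
tcp_rot: [[0.002, -0.008, 1.0], [-1.0, -0.005, 0.002], [0.005, -1.0, -0.008]]
force: [0.2, 0.0, -0.6]
opening: 0.004
```

{"name": "arm_command", "arguments": {
  "translation": [
    [0.5,0,0],
    [1,0,0]
  ],
  "rotation": [
    [0,0,0],
    [0,0,0]
  ],
  "grip": [1,1]
}}

```text
time_s: 16.1
position: [0.4304, 0.2458, 0.2183]
tcp_rot: [[0.005, 0.001, 1.0], [-1.0, -0.0, 0.005], [0.0, -1.0, 0.001]]
force: [0.2, 0.3, 0.3]
opening: 0.007
```

{"name": "arm_command", "arguments": {
  "translation": [
    [0.5,0,0],
    [1,0,0]
  ],
  "rotation": [
    [0,0,0],
    [0,0,0]
  ],
  "grip": [1,1]
}}

```text
time_s: 16.3
position: [0.431, 0.165, 0.2182]
tcp_rot: [[0.003, 0.0, 1.0], [-1.0, -0.0, 0.003], [0.0, -1.0, 0.0]]
force: [1.5, -0.2, -0.1]
opening: 0.003
```

{"name": "arm_command", "arguments": {
  "translation": [
    [0.5,0,0],
    [1,0,0]
  ],
  "rotation": [
    [0,0,0],
    [0,0,0]
  ],
  "grip": [1,1]
}}

```text
time_s: 16.5
position: [0.4313, 0.0847, 0.2182]
tcp_rot: [[0.003, 0.0, 1.0], [-1.0, -0.0, 0.003], [0.0, -1.0, 0.0]]
force: [1.0, 0.2, -0.4]
opening: 0.003
```

```bash
sed -i 's/rs=(.045,.055)); g=im.mean((1,2)); sat/rs=(.038,.052)); g=im.mean((1,2)); sat/' h.py
python3 - <<'E'
from h import *
measure("scene",6,"pics/f1s.png"); measure("top",6,"pics/f1t.png")
for p in "st":
    cv2.imread
a,b=[cv2.imread(f"pics/f1{p}.png")[300:600,150:450] for p in "st"]
cv2.imwrite("pics/f1.png",np.hstack([cv2.resize(a,(400,400)),cv2.resize(b,(400,400))]))
c=grab("top",1); cv2.imwrite("pics/full.png",c["image"]); knob(c)
s=bot.read_state(); print(s["time_s"],s["position"],s["force"])
E
```

```text
scene C [0.5504 0.3712] 0.0572 1331
 line -174.84594980114528 64.8 [np.float64(-176.0), np.float64(-175.0), np.float64(-174.0)]
 rider -174.78762993070362 135.6
top C [0.5515 0.3704] 0.057 1384
 line -178.559312842107 30.7 [np.float64(-181.0), np.float64(-180.0), np.float64(-178.0), np.float64(-177.0), np.float64(-176.0)]
 rider -176.41251686495764 70.6
17.15 [0.43082017 0.08671288 0.21841123] [ 0.61583471 -0.28718446 -0.00904743]
```

View pics/f1.png

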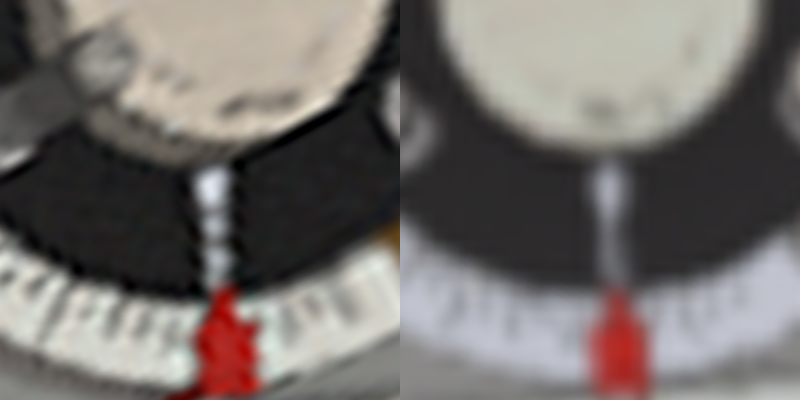

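In both views the white line runs onto the rider's tip: at column 614–617 of the right panel, offset under 0.5 mm. One numeric re-check, then locate the knob for the return push.

```bash
sed -i 's/def knob(c):/def knob(c,cy=.33):/; s/rect(c,.066,cx=.45,cy=.33,half=.06/rect(c,.066,cx=.45,cy=cy,half=.06/; s/\.39-ct\[i\]\[0\]/cy+.06-ct[i][0]/' h.py; sed -i 's/rs=(.038,.052)/rs=(.044,.053)/' h.py
cat > lev.py <<'E'
from h import *
P=np.array([.4955,.3005])
def f(t):  # finger centre touching knob at lever dir t, pushing cw
    th=np.radians(t); k=P+.07*np.array([np.cos(th),np.sin(th)]); n=np.array([np.sin(th),-np.cos(th)])
    hx,hy=.015,.0095
    # support point of the rectangle, softened: face +y for t>200.., corner (?) else
    sx=np.clip(n[0]*4,-1,1)*hx*.8; sy=np.clip(n[1]*4,-1,1)*hy
    # exact separation along support: corner (sx_full) used as conservative contact
    return k-np.array([sx,sy])-.008*n
def steps(p0,ths):
    for i in range(0,len(ths),5):
        rows=[[float(round(-(f(t)-p0)[1]/.08,2)),0,float(round((f(t)-p0)[0]/.08,2))] for t in ths[i:i+5]]
        print(ths[i:i+5],rows); p0=p0+np.array([rows[-1][2],-rows[-1][0]])*.08
E
python3 - <<'E'
from lev import *
c=grab("top",4); knob(c,.28); c2=grab("scene",2); knob(c2,.28)
measure("top",6)
for t in range(212,138,-8): print(t,f(t).round(4),(P+.07*np.array([np.cos(np.radians(t)),np.sin(np.radians(t))])).round(4))
E
```

```text
knob? 620 [0.4349 0.2672] 0.0691 -151.2
knob? 90 [0.4772 0.3139] 0.0227 143.7
knob? 91 [0.464  0.3068] 0.0321 168.8
knob? 88 [0.453  0.3006] 0.0425 179.9
knob? 88 [0.4397 0.2931] 0.0563 -172.4
knob? 669 [0.433  0.2685] 0.0702 -152.9
knob? 588 [0.4268 0.2859] 0.0702 -168.0
top C [0.5515 0.3704] 0.057 1384
 line -178.33333562548768 23.3 [np.float64(-180.0), np.float64(-178.0), np.float64(-177.0), np.float64(-176.0)]
 rider -176.393212225359 70.1
212 [0.4524 0.2471] [0.4361 0.2634]
204 [0.4468 0.2552] [0.4316 0.272 ]
196 [0.4424 0.264 ] [0.4282 0.2812]
188 [0.434  0.2733] [0.4262 0.2908]
180 [0.4255 0.283 ] [0.4255 0.3005]
172 [0.4184 0.2928] [0.4262 0.3102]
164 [0.414  0.3026] [0.4282 0.3198]
156 [0.4163 0.3122] [0.4316 0.329 ]
148 [0.4199 0.3213] [0.4361 0.3376]
140 [0.4247 0.3299] [0.4419 0.3455]
```

Run:
```python
from h import *
for cam,C in (("top",(.5515,.3704)),("scene",(.5504,.3712))):
    c=grab(cam,6); a,im=polar(c,C,rs=(.036,.060)); g=im.mean(2); red=im[...,2]-im[...,1]; am=a%360-360
    m=(am>-188)&(am<-165); o=np.argsort(am[m])
    A=am[m][o]
    for k in range(0,48,4):
        p=g[m][o][:,k:k+4].mean(1); q=red[m][o][:,k:k+4].mean(1)
        w=np.clip(p-np.median(p)-5,0,None); wr=np.clip(q-15,0,None)
        print(cam,"r",.036+k*.0005,"line",round((A*w).sum()/max(w.sum(),1e-6),2),"pk",A[p.argmax()],round(p.max()-np.median(p)),"red",round((A*wr).sum()/max(wr.sum(),1e-6),2),round(q.max()))
```

```text
top r 0.036 line -176.91 pk -177.0 85 red 0.0 2
top r 0.038 line -176.93 pk -177.0 90 red 0.0 2
top r 0.039999999999999994 line -176.94 pk -177.25 85 red 0.0 2
top r 0.041999999999999996 line -177.1 pk -177.5 72 red 0.0 2
top r 0.044 line -177.25 pk -177.75 61 red 0.0 2
top r 0.046 line -177.21 pk -177.75 59 red 0.0 2
top r 0.048 line -177.11 pk -177.75 60 red 0.0 3
top r 0.049999999999999996 line -176.95 pk -177.5 59 red 0.0 3
top r 0.052 line -176.67 pk -177.0 54 red 0.0 4
top r 0.054 line -176.44 pk -176.25 31 red -176.97 18
top r 0.055999999999999994 line -167.17 pk -166.75 7 red -176.58 55
top r 0.057999999999999996 line -180.45 pk -187.0 13 red -176.39 84
scene r 0.036 line -174.94 pk -175.0 170 red 0.0 2
scene r 0.038 line -174.82 pk -175.0 133 red 0.0 3
scene r 0.039999999999999994 line -174.72 pk -174.75 106 red 0.0 2
scene r 0.041999999999999996 line -174.79 pk -175.25000000000003 144 red 0.0 2
scene r 0.044 line -174.89 pk -175.25000000000003 103 red 0.0 2
scene r 0.046 line -175.3 pk -175.5 93 red 0.0 1
scene r 0.048 line -174.84 pk -175.0 141 red 0.0 2
scene r 0.049999999999999996 line -175.0 pk -175.25000000000003 123 red 0.0 3
scene r 0.052 line -175.66 pk -176.0 111 red 0.0 7
scene r 0.054 line -175.31 pk -176.0 77 red -173.75 68
scene r 0.055999999999999994 line -167.72 pk -165.25 19 red -174.25 134
scene r 0.057999999999999996 line -173.94 pk -170.75000000000003 16 red -174.75 152
```

Aligned: top view has the line at −177.0° and the rider at −176.6°, about 0.4 mm apart. The lever is at about 208°, or 1.15 rad. Next, go to the outer side of the knob to swing it back in.

{"name": "arm_command", "arguments": {
  "translation": [
    [-0.5,0,0],
    [-1,0,0],
    [-1,0,0]
  ],
  "rotation": [
    [0,0,0],
    [0,0,0],
    [0,0,0]
  ],
  "grip": [1,1,1]
}}

```text
time_s: 18.65
position: [0.4307, 0.1693, 0.2186]
tcp_rot: [[0.006, 0.001, 1.0], [-1.0, 0.002, 0.006], [-0.001, -1.0, 0.001]]
force: [-0.1, 0.2, 0.5]
opening: 0.003
```

{"name": "arm_command", "arguments": {
  "translation": [
    [-0.4,0.4,0],
    [-0.8,0.8,0],
    [-0.8,1,0],
    [-0.8,1,0]
  ],
  "rotation": [
    [0,0,0],
    [0,0,0],
    [0,0,0],
    [0,0,0]
  ],
  "grip": [1,1,1,1]
}}

```text
time_s: 19.05
position: [0.4289, 0.2298, 0.1363]
tcp_rot: [[0.003, -0.005, 1.0], [-1.0, -0.002, 0.003], [0.002, -1.0, -0.005]]
force: [-0.0, -0.3, 1.0]
opening: 0.004
```

{"name": "arm_command", "arguments": {
  "translation": [
    [0,0.4,0],
    [0,0.7,0],
    [0,0.82,0],
    [0,0.82,0]
  ],
  "rotation": [
    [0,0,0],
    [0,0,0],
    [0,0,0],
    [0,0,0]
  ],
  "grip": [1,1,1,1]
}}

```text
time_s: 19.45
position: [0.4306, 0.2292, 0.0726]
tcp_rot: [[0.001, -0.002, 1.0], [-1.0, -0.001, 0.001], [0.001, -1.0, -0.002]]
force: [-0.1, -1.2, 0.3]
opening: 0.006
```

{"name": "arm_command", "arguments": {
  "translation": [
    [-0.1,0,0],
    [-0.2,0,0],
    [-0.3,0,0],
    [-0.4,0,0],
    [-0.5,0,0]
  ],
  "rotation": [
    [0,0,0],
    [0,0,0],
    [0,0,0],
    [0,0,0],
    [0,0,0]
  ],
  "grip": [1,1,1,1,1]
}}

```text
time_s: 19.95
position: [0.4281, 0.2699, 0.0729]
tcp_rot: [[0.003, -0.005, 1.0], [-1.0, -0.002, 0.003], [0.002, -1.0, -0.005]]
force: [-3.9, -4.1, 1.0]
opening: 0.003
```

{"name": "arm_command", "arguments": {
  "translation": [
    [-0.1,0,0],
    [-0.2,0,0],
    [-0.3,0,0.02],
    [-0.4,0,0.03],
    [-0.5,0,0.04]
  ],
  "rotation": [
    [0,0,0],
    [0,0,0],
    [0,0,0],
    [0,0,0],
    [0,0,0]
  ],
  "grip": [1,1,1,1,1]
}}

```text
time_s: 20.45
position: [0.4319, 0.3104, 0.0726]
tcp_rot: [[0.003, -0.003, 1.0], [-1.0, -0.002, 0.003], [0.001, -1.0, -0.003]]
force: [-1.9, -3.0, -2.1]
opening: 0.006
```

{"name": "arm_command", "arguments": {
  "translation": [
    [-0.03,0,0.01],
    [-0.06,0,0.02],
    [-0.09,0,0.03],
    [-0.11,0,0.04],
    [-0.11,0,0.04]
  ],
  "rotation": [
    [0,0,0],
    [0,0,0],
    [0,0,0],
    [0,0,0],
    [0,0,0]
  ],
  "grip": [1,1,1,1,1]
}}

```text
time_s: 20.95
position: [0.4372, 0.319, 0.0729]
tcp_rot: [[0.001, 0.0, 1.0], [-1.0, 0.0, 0.001], [-0.0, -1.0, 0.0]]
force: [-2.4, -2.3, 0.1]
opening: 0.01
```

{"name": "arm_command", "arguments": {
  "translation": [
    [-0.03,0,0.01],
    [-0.05,0,0.02],
    [-0.05,0,0.02]
  ],
  "rotation": [
    [0,0,0],
    [0,0,0],
    [0,0,0]
  ],
  "grip": [1,1,1]
}}

```text
time_s: 21.25
position: [0.4392, 0.323, 0.0729]
tcp_rot: [[0.002, 0.001, 1.0], [-1.0, 0.0, 0.002], [-0.0, -1.0, 0.001]]
force: [-1.7, -2.9, -0.7]
opening: 0.005
```

{"name": "arm_command", "arguments": {
  "translation": [
    [-0.02,0,0],
    [-0.04,0,0],
    [-0.04,0,0]
  ],
  "rotation": [
    [0,0,0],
    [0,0,0],
    [0,0,0]
  ],
  "grip": [1,1,1]
}}

```text
time_s: 21.55
position: [0.4407, 0.326, 0.073]
tcp_rot: [[0.002, 0.004, 1.0], [-1.0, 0.0, 0.002], [-0.0, -1.0, 0.004]]
force: [2.3, -6.0, -2.0]
opening: 0.004
```

{"name": "arm_command", "arguments": {
  "translation": [
    [-0.02,0,0],
    [-0.02,0,0],
    [-0.02,0,0]
  ],
  "rotation": [
    [0,0,0],
    [0,0,0],
    [0,0,0]
  ],
  "grip": [1,1,1]
}}

```text
time_s: 21.85
position: [0.4414, 0.3271, 0.073]
tcp_rot: [[0.002, 0.005, 1.0], [-1.0, -0.0, 0.002], [0.0, -1.0, 0.005]]
force: [4.6, -7.4, -3.0]
opening: 0.005
```

The stop is felt. I'll retreat clear and verify.

{"name": "arm_command", "arguments": {
  "translation": [
    [0.2,0,-0.05],
    [0.5,0,-0.1],
    [0.7,-0.5,-0.1],
    [0.8,-1,-0.1]
  ],
  "rotation": [
    [0,0,0],
    [0,0,0],
    [0,0,0],
    [0,0,0]
  ],
  "grip": [1,1,1,1]
}}

```text
time_s: 22.25
position: [0.4315, 0.2633, 0.1531]
tcp_rot: [[-0.0, 0.0, 1.0], [-1.0, 0.001, -0.0], [-0.001, -1.0, 0.0]]
force: [1.1, 0.2, 0.6]
opening: 0.006
```

{"name": "arm_command", "arguments": {
  "translation": [
    [0.5,-0.5,0],
    [1,-0.9,0],
    [1,-0.9,0]
  ],
  "rotation": [
    [0,0,0],
    [0,0,0],
    [0,0,0]
  ],
  "grip": [1,1,1]
}}

```text
time_s: 22.55
position: [0.4347, 0.1823, 0.2291]
tcp_rot: [[-0.002, 0.012, 1.0], [-1.0, 0.002, -0.002], [-0.002, -1.0, 0.012]]
force: [-0.2, 0.3, -0.1]
opening: 0.004
```

{"name": "arm_command", "arguments": {
  "translation": [
    [0.5,0,0],
    [1,0,0],
    [1,0,0]
  ],
  "rotation": [
    [0,0,0],
    [0,0,0],
    [0,0,0]
  ],
  "grip": [1,1,1]
}}

```text
time_s: 22.85
position: [0.4327, 0.1011, 0.2251]
tcp_rot: [[-0.004, 0.004, 1.0], [-1.0, -0.0, -0.004], [0.0, -1.0, 0.004]]
force: [0.3, 0.8, -0.0]
opening: 0.006
```

Run:
```python
from h import *
for cam,C in (("top",(.5515,.3704)),("scene",(.5504,.3712))):
    c=grab(cam,6); knob(c); a,im=polar(c,C,rs=(.036,.060)); g=im.mean(2); red=im[...,2]-im[...,1]; am=a%360-360
    m=(am>-188)&(am<-165); o=np.argsort(am[m]); A=am[m][o]
    for k in (0,16,28,42):
        p=g[m][o][:,k:k+4].mean(1); q=red[m][o][:,k:k+4].mean(1)
        w=np.clip(p-np.median(p)-5,0,None); wr=np.clip(q-15,0,None)
        print(cam,"r",.036+k*.0005,"line",round((A*w).sum()/max(w.sum(),1e-6),2),"red",round((A*wr).sum()/max(wr.sum(),1e-6),2),round(q.max()))
    if cam=="top": t=rect(c,.029,half=.1)
    else: cv2.imwrite("pics/fin.png",np.hstack([t,rect(c,.029,half=.1)]))
s=bot.read_state(); print(s["time_s"],s["position"],s["force"])
```

```text
knob? 118 [0.4837 0.3082] 0.014 146.9
knob? 539 [0.4412 0.3434] 0.0692 141.7
top r 0.036 line -176.92 red 0.0 2
top r 0.044 line -177.23 red 0.0 2
top r 0.049999999999999996 line -176.96 red 0.0 2
top r 0.056999999999999995 line -179.27 red -176.5 74
knob? 82 [0.483  0.3241] 0.0267 118.0
knob? 1175 [0.4413 0.3481] 0.0721 138.7
knob? 632 [0.434  0.3628] 0.0875 134.6
scene r 0.036 line -174.91 red 0.0 3
scene r 0.044 line -174.9 red 0.0 3
scene r 0.049999999999999996 line -175.0 red 0.0 2
scene r 0.056999999999999995 line -169.47 red -174.52 144
23.45 [0.43085887 0.10410156 0.22480585] [ 0.13277475  0.24550396 -0.627615  ]
```

View pics/fin.png

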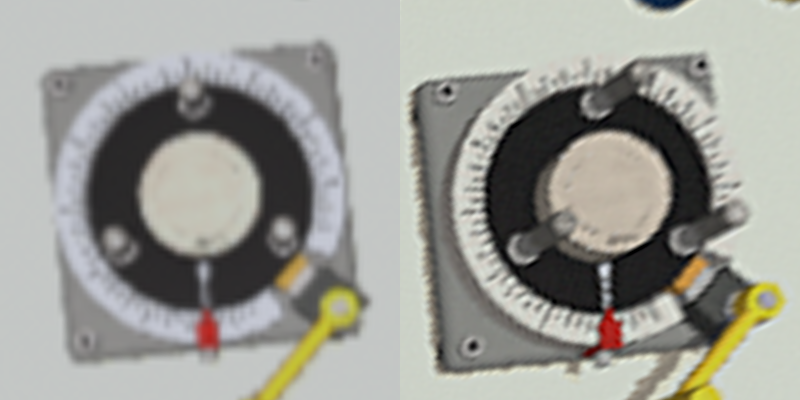

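The line ends at the rider tip in both views, the block lies centred in the recess, and the lever is at 141.7°, on or slightly past its starting angle. Handing in.

```bash
python3 -c "
from rig import bot
print(bot.hand_in())"
```

```text
the job is handed in; nothing more can be done
None
```

The job is done and handed in: the stage is at its new test position and the brake is locked again. Robot time was about 23.5 s of the 64 s allowed.

**What I did**
- I pushed the lever out with a shut fingertip until I felt the free stop. It measured about 1.15 rad there.
- I turned the stage about 119° clockwise by post_2 and let it rest.
- I pushed the lever back in until I felt the locked stop (about 9 N), then moved the hand clear.

**Last checks**
- **White line:** in the top view it is at −177.0° and the rider at about −176.5°, roughly 0.5 mm apart. The scene view has them at −174.9° and −174.5°.
- **Lever:** it is at 141.7° in the top view, against 143° at the start, when it was locked.
- **Steel block:** it looks centred and flat in its recess.
- **Bystanders and contact:** I felt no contact with anything else, but I did not measure the other objects' positions at the end.

**Disagreements along the way**
- The trained networks' post and lever points were 1–3 pixels off, so I used rectified images instead.
- The two cameras differ by about 2° in absolute angle, but agree on line against rider.
- An early automatic line reading of −178.5° came from my fitting method, and fitting the line radius by radius cleared it up.
- The lever's first push stopped short, because I had first assumed a wrong locked direction. A second push took it to the stop.
- One force reading of about 10 N during the stage push went away once the arm settled.

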